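Find the index notch by feel and lock the indexing fixture

ROBOT

A 7-joint arm with a two-finger parallel gripper is mounted at the origin on a cart in front of the work surface, level with it; the furniture and walls round the work are solid. World frame = base frame: x ahead of the robot, y to its left, z up, the work surface at z = 0. Lengths are in mm, angles in rad, forces in N, time in s.
With the tool pointing down it reaches from about 375 to 925 mm from the base axis. Payload 3.1 kg.
Tool frame: the origin (TCP) lies between the finger pads; the fingertips stand 22 mm ahead of it and the grasp point (between the pads) lies 3 mm ahead of it; z points along the fingers, y is the line along which they close (so a half turn about z gives the same grasp; the last joint's range is limited). The gripper opens to 85 mm and grips with 20 to 120 N. Pads are 22 mm wide; open, the fingers measure 114 mm over their backs; the gripper's body (76 mm by 85 mm) begins 54 mm behind the grasp point. The pads swing forward as they close: fully open they stand 13 mm farther back than shut.
Start: joints at [1.128, 0.383, 0.044, 1.598, -0.018, 1.161, -0.05], TCP at [219.725, -611.739, 253.269] pointing down, gripper open.
Joint ranges: [-2.61, 2.61], [-0.41, 2.15], [-1.48, 1.57], [0, 2.5], [-1.57, 4.71], [0.05, 1.97], [-2.85, 2.85]. Speed limits (rad/s): [2.79, 2.79, 3.14, 3.14, 3.14, 3.14, 3.14].

INTERFACE

Orientations are given as a unit quaternion [w, x, y, z].
In Python, from workcell import * gives the robot as it stands.
- The arm moves only by the tool arm_command, never from a script. Its argument "rows" is a list that holds one entry, the list of rows, each a list of 5 numbers: the shift along the world's x, y, z in m, then the turn about the world's z in degrees, then the opening, from -1 (shut) to 1 (fully open). In form: [[[dx, dy, dz, yaw, jaw], ...]]. A call has 1 to 10 rows; each row is the pose to reach, as a shift and turn from the pose commanded when the call began; what a row does not reach only later rows make up. A row lasts 1/8 s, in which the tool goes at most 62.5 mm and 10.7 degrees, less where a joint would pass 70% of its speed; a pose out of reach is approached as far as the arm can. A call with a gripper value outside its range is refused whole. The fingers move at their own pace and stop on an object; "force" is the grip in N (left out, the last holds). Time passes only in rows, so rows that repeat a pose let the fingers close. It gives the time, the measured TCP pose, the force, the opening and the grip force at its end, in the units of the state.
- sense(): the state, without advancing time (a new reading comes with each control period).
- camera(name): name is "scene" or "top" or "wrist"; returns (picture, depth): 384x512x3 uint8, red, green, blue; 384x512 float32, mm along the optical axis (not along the pixel's ray), 0 where there is no reading.
- get_calibration(name): a dict with "K" (3x3 intrinsics, pixels), "R" (3x3) and "t" (3): a world point X has camera coordinates R X + t. Camera axes: x right, y down, z forward; pixel columns grow to the right and rows downward; lengths in mm; the calibration is good to about 2 mm. A picture is of the moment at which its call begins: read the wrist's pose just before it. get_calibration takes no time and is no camera call; for the wrist camera it gives the pose at the moment of the call.
- job_done(): hands the job in; it is judged then, once.
Trained networks look in the newest picture that a camera, given by its name, has taken for a name from the list of things; names that differ only in an ending like _2 or _b are one class to them, and where a whole thing is asked for, a point or a joint stands for the part that bears it (a point fixed in the world has none). Each returns a list of dicts, best first, with "p" (0 to 1); they miss things now and then, are a little off and sometimes report something else, mostly with a low value. They report only what shows in the picture. A call takes as long as a camera call.
- look_for(thing, camera): "at" ([x, y, z] in mm, in the coordinates of the camera as it stood for that picture, good to about 4 mm: the middle of the surface that is visible of it).
- pinpoint(thing, camera): "at" ([x, y, z] in mm, in the coordinates of the camera as it stood for that picture, good to about 4 mm: a listed point, or the origin of a listed thing).
The state is a dict: "time_s": time; "joint_positions": joint angles; "joint_vel": joint speeds; "tau": joint torques, N m; "tool_pos": TCP position; "tcp_rot": TCP orientation; "force": force on the tool from outside, world axes, zero at the start; "ft_torque": the same for the moment, N m; "grip_width": finger opening in mm; "finger_force": force on a finger pad.
Only numpy, scipy, OpenCV 4.12 (cv2) and the standard library are available. Lean on these libraries where they do the work, as an engineer would, in place of code of your own. Each camera call takes 0.05 s, during which the arm holds its last target. There are 200 camera calls.

TASK

Index the small dividing fixture: turn its wing knob clockwise (seen from above), slowly, feeling the torque, until the hidden spring detent drops into its notch, and stop there. Then push the round-headed lock pin at the rim fully home by its head to lock the spindle, without forcing it, and let go. Leave the things lying round it alone.

Things in the scene. Friction and masses are not known exactly. Their poses are not given: they have to be found in the camera images.
- fixture: Hand-indexing fixture of grey cast metal, fixed to the desk: foot 176 x 150 x 16 mm, on it a round housing 140 mm across, its flat cover 46 mm up. Origin on the spindle's axis at the desk top, z up. Lock pin at its -x side, 56 mm from the axis; low brass cap (top 51 mm up) opposite. On the spindle a 74 mm faceplate with a chrome lens ring (46 mm, top 64 mm up), above them the black wing knob.
- knob_grip (a point): Point on the spindle's axis in the black wing knob's bar, 100 mm above the desk, 9 mm below the bar's top. The bar is 54 mm long along this point's x axis, 14 mm wide along its y axis and spans 78 to 109 mm above the desk, clear of all below; grip it across its 14 mm. It turns with the knob about the vertical through this point.
- knob (a joint): Angle of knob and spindle, rad, growing clockwise from above; starts at 0 to 0.25; stops at -0.1 and 1.8. It turns with an even drag below 0.1 N m. A spring ball inside drops into one unmarked notch, anywhere from 0.55 to 1.4: within 0.05 rad the torque on the hand dips by about 0.2 N m (the knob is drawn on, clockwise), then climbs to about 0.4 against it. Let go there, it centres itself.
- lock_pin_top (a point): Centre of the top of the lock pin's dark round head (22 mm across, 9 mm high), at the rim of the housing, 75 mm above the desk while the pin is up and 63 mm when it is home. It moves straight down with the pin.
- lock_pin (a joint): Travel of the lock pin, m: 0 up, 0.012 fully home. It slides stiffly (about 4 N) and stays where it is left. After 3 mm its round nose meets the index ring inside: it goes on only if the spindle rests in the notch (the nose corrects up to 0.06 rad), else it stops dead on the ring.
- film_can: Black lidded film can, 33 mm across, 49 mm tall, standing; origin at the centre of its underside. A bystander.
- screwdriver: Small screwdriver with a blue handle, 130 x 10 mm, lying; origin at its middle on the desk. A bystander.
- loupe: Black watchmaker's loupe, 34 mm across, 28 mm tall, standing; origin at the centre of its underside. A bystander.

How it is judged (in metres and radians):
On the way:
1. the knob has been turned on towards its notch while the lock pin is still up (value of joint knob above 0.45 rad and value of joint lock_pin below 0.003 m), for 0.2 s.
At the end, for the whole second after the job is handed in: The lock pin is pushed in by at least 10.8 of its 12 mm, which it can be only with the spindle in its notch; the knob is at rest and everything is let go (value of joint lock_pin above 0.0108 m and velocity of joint knob between -0.05 and 0.05 rad/s); the robot touches nothing.
It fails at once if the lock pin was pushed with more than 25 N (contact force between the fingers and lock_pin above 25 N).
It fails at once if a bystander was moved (distance of any of film_can, screwdriver, loupe from where it was at the start of the episode above 0.02 m).
It fails at once if the knob was spun faster than 2.5 rad/s (velocity of joint knob above 2.5 rad/s or velocity of joint knob below -2.5 rad/s).
It also fails if it takes over 70 s, if anything falls off the work surface, if the arm or the gripper's body presses on something with over 40 N, if the wrist force passes 120 N, or if a joint passes its speed limit or range.

## Working session

There is one attempt and no reset: what is moved stays moved. The work goes in short steps, Python scripts to look and compute and a tool call to move; the robot and the scene stay as the last step left them, time stands still between calls to the robot, and variables do not carry over. Pictures are saved under pics/ and viewed, at most 10 in all, crops included, and the job is handed in when it is done.

Besides the shell and the picture viewer there is one more tool, called after "Request:" by a JSON object that holds its "op" and its "data". arm_command: Moves the arm, as the interface text tells. Its arguments: {"type":"object","properties":{"rows":{"type":"array","items":{"type":"array","items":{"type":"array","items":{"type":"number"}}}},"force":{"type":"number"}},"required":["rows"]}

```bash
mkdir -p pics; cat > h.py <<'E'
from workcell import *
import numpy as np, cv2
def world(name,p,cal=None):
    c=cal or get_calibration(name); return np.array(c["R"]).T@(np.array(p)-np.array(c["t"]))
def shot(name,fn=None):
    c=get_calibration(name); im,d=camera(name)
    if fn: cv2.imwrite("pics/"+fn,im[:,:,::-1])
    return im,d,c
def pp(t,name,c,f=pinpoint):
    for r in f(t,name)[:2]: print(name,t,round(r["p"],2),world(name,r["at"],c).round(1))
E
python3 - <<'E'
from h import *
for n in ("scene","top"):
    im,d,c=shot(n,n+"1.png")
    for t in ("fixture","knob_grip","lock_pin_top","film_can","screwdriver","loupe"): pp(t,n,c)
s=sense(); print(s)
E
```

```text
scene fixture 0.66 [517.9 158.7   2.1]
scene knob_grip 0.98 [514.3 157.1 104.6]
scene knob_grip 0.52 [583.1 283.8   1.7]
scene lock_pin_top 0.56 [460.5 176.5  74.6]
scene film_can 0.71 [514.7  -4.1  -2.9]
scene screwdriver 0.45 [417.5  28.1  -4.6]
scene loupe 0.72 [579.  286.   -1.9]
top fixture 0.9 [518.1 157.2   2.7]
top knob_grip 0.94 [519.7 158.8  98.2]
top lock_pin_top 0.53 [467.1 172.1  77.9]
top film_can 0.77 [509.5  -3.4   1.3]
top film_can 0.41 [578.6 277.5   1.8]
top screwdriver 0.69 [414.8  26.8  -0. ]
top loupe 0.71 [577.5 279.9   2. ]
{'time_s': 0.7, 'joint_positions': array([ 1.12818297,  0.38285415,  0.04391826,  1.597868  , -0.01789022,
        1.16118423, -0.04990273]), 'joint_vel': array([-0.00185214, -0.00020423,  0.00017459, -0.00193441,  0.00080306,
        0.00067002,  0.00031527]), 'tau': array([-1.63279446e-04, -4.33282328e+01,  1.02264505e+00, -2.49848610e+01,
        1.05293302e-02,  1.87564619e-03,  3.63535719e-06]), 'tool_pos': array([ 219.73122969, -611.76148733,  253.3140072 ]), 'tcp_rot': array([3.74957431e-05, 9.85172106e-01, 1.71568992e-01, 1.29334493e-05]), 'force': array([-0.42299893,  0.20437079, -0.93734617]), 'ft_torque': array([-0.02627883,  0.03804352,  0.0222495 ]), 'finger_force': 0.0, 'grip_width': 85.50128232273714}
```

```bash
python3 - <<'E'
from h import *
a=cv2.imread("pics/top1.png");c=get_calibration("top")
p=np.array(c["R"])@np.array([518,158,80])+np.array(c["t"]);uv=np.array(c["K"])@p;uv=uv[:2]/uv[2];print(uv,c["K"],c["R"])
u,v=uv.astype(int);x0,y0=max(u-130,0),max(v-100,0);print(x0,y0)
cv2.imwrite("pics/topcrop.png",cv2.resize(a[y0:y0+200,x0:x0+260],None,fx=3,fy=3,interpolation=2))
s=sense();q=s["tcp_rot"];print(2*np.degrees(np.arctan2(q[2],q[1])))
E
```

```text
[233.54990871 215.35660942] [[489.08421248   0.         258.109168  ]
 [  0.         489.08421248 191.20221193]
 [  0.           0.           1.        ]] [[-2.31161439e-02 -9.99730279e-01 -2.23891418e-03]
 [-9.96608805e-01  2.32207578e-02 -7.89410350e-02]
 [ 7.89717323e-02  4.06509262e-04 -9.96876773e-01]]
103 115
19.75811227739003
```

View pics/topcrop.png

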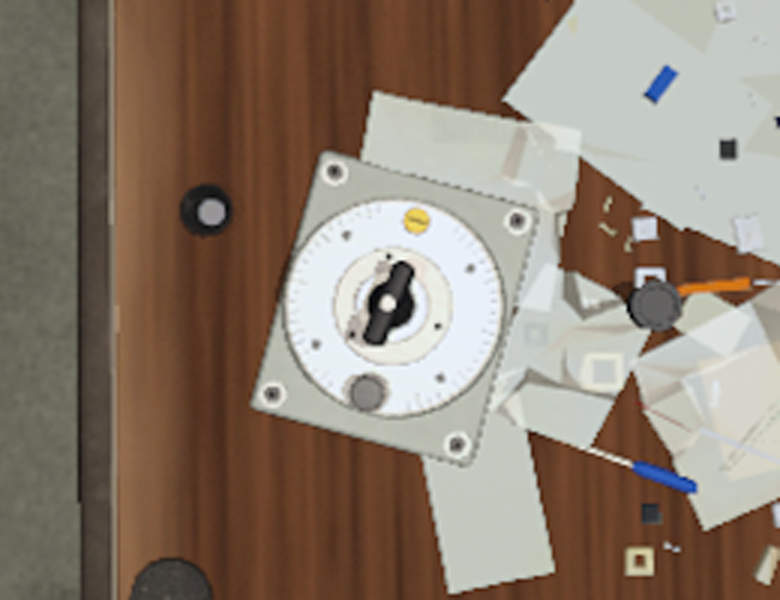

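View pics/scene1.png

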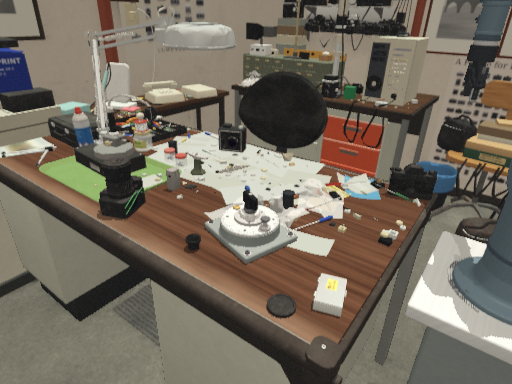

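The crop shows +x up and +y left. The knob bar runs from (372,340) to (403,265), a yaw of about -22°. The pin is at (366,392) and the cap at (417,220). In the scene view a black lamp shade sits at (283,108), so I'm checking the free space before moving.

```bash
python3 - <<'E'
from h import *
from scipy import ndimage as nd
def cloud(n):
    im,d,c=shot(n); v,u=np.indices(d.shape); K=c["K"]
    P=np.stack([(u-K[0][2])/K[0][0]*d,(v-K[1][2])/K[1][1]*d,d],-1)
    return im,d,(P-np.array(c["t"]))@np.array(c["R"])
for n in ("top","scene"):
    im,d,W=cloud(n)
    m=(d>0)&(W[...,2]>120)&(np.hypot(W[...,0],W[...,1])<1100)&(W[...,0]>-100)&(abs(W[...,1])<900)
    L,k=nd.label(m)
    for i in range(1,k+1):
        q=W[L==i]
        if len(q)>15: print(n,len(q),np.percentile(q,2,0).round(),np.percentile(q,98,0).round())
    if n=="top":
        r=np.hypot(W[...,0]-518,W[...,1]-158)
        for lo,hi,R in((100,116,40),(68,84,75)):
            q=W[(W[...,2]>lo)&(W[...,2]<hi)&(r<R)]
            if hi==84:q=q[np.hypot(q[:,0]-518,q[:,1]-158)>42]
            print(lo,len(q),q.mean(0).round(1),np.median(q,0).round(1))
            if lo==100:
                (cx,cy),sz,a=cv2.minAreaRect(q[:,:2].astype(np.float32));print(cx,cy,sz,a)
                w,V=np.linalg.eigh(np.cov(q[:,:2].T));print("yaw",np.degrees(np.arctan2(V[1,1],V[0,1])))
E
```

```text
top 1140 [820. 242. 123.] [878. 301. 140.]
100 240 [516.1 158.5 107.5] [516.  159.1 107.7]
516.302734375 158.74981689453125 (14.167150497436523, 53.08584213256836) 64.8690414428711
yaw 155.04359797235978
68 109 [462.5 174.5  74.3] [462.6 174.9  74.3]
scene 2429 [ 186. -657.  256.] [ 254. -543.  517.]
scene 2084 [ 848. -196.  375.] [1089.  -38.  455.]
scene 249 [972.  40. 174.] [1087.  116.  244.]
scene 154 [1082.  113.  122.] [1092.  130.  208.]
scene 374 [818. 249. 121.] [873. 307. 140.]
scene 747 [ 33. -19. 121.] [ 71.  50. 238.]
```

Knob axis is at (516.3, 158.6) with the bar at yaw 155°. The pin is at (462.5, 174.5), 56.1 mm from the axis as specified, and the path is clear.

Request:
{"op": "arm_command", "data": {"rows": [[[0.035,0.05,0,10,1],[0.07,0.1,0,20,1],[0.105,0.15,0,30,1],[0.14,0.2,0,40,1],[0.175,0.25,0,50,1],[0.21,0.3,0,60,1],[0.235,0.355,0,70,1],[0.255,0.41,0,80,1],[0.27,0.465,0,90,1],[0.28,0.52,0,100,1]]]}}

```text
time_s: 2.05
tool_pos: [500.4, -89.9, 253.7]
tcp_rot: [0.001, 0.499, 0.866, 0.0]
force: [1.5, -0.8, 0.9]
grip_width: 85.6
finger_force: 0.0
```

Request:
{"op": "arm_command", "data": {"rows": [[[0.005,0.055,0,10,1],[0.01,0.11,0,20,1],[0.015,0.165,0,30,1],[0.017,0.22,0,35,1],[0.017,0.25,0,35,1],[0.017,0.25,0,35,1],[0.017,0.25,0,35,1]]]}}

```text
time_s: 2.92
tool_pos: [516.9, 156.9, 253.1]
tcp_rot: [0.0, 0.219, 0.976, -0.001]
force: [0.2, 0.3, 0.1]
grip_width: 85.6
finger_force: 0.0
```

```bash
cat > st.py <<'E'
from h import *
s=sense();q=s["tcp_rot"];print(s["time_s"],s["tool_pos"].round(1),"yaw",(2*np.degrees(np.arctan2(q[2],q[1]))).round(1),s["force"].round(2),s["ft_torque"].round(3),s["grip_width"],s["joint_positions"].round(2))
E
cat > w.py <<'E'
from st import *
im,d,c=shot("wrist","w%d.png"%(s["time_s"]*100))
for t in ("knob_grip","lock_pin_top"): pp(t,"wrist",c)
v,u=np.indices(d.shape);K=c["K"]
W=(np.stack([(u-K[0][2])/K[0][0]*d,(v-K[1][2])/K[1][1]*d,d],-1)-np.array(c["t"]))@np.array(c["R"])
r=np.hypot(W[...,0]-516,W[...,1]-158.6)
q=W[(W[...,2]>100)&(W[...,2]<116)&(r<40)&(d>0)].astype(np.float32)
if len(q)>20:
    print(len(q),cv2.minAreaRect(q[:,:2]),q[:,2].mean());w,V=np.linalg.eigh(np.cov(q[:,:2].T));print("bar",np.degrees(np.arctan2(V[1,1],V[0,1])))
q=W[(W[...,2]>55)&(W[...,2]<84)&(np.hypot(W[...,0]-462.5,W[...,1]-174.5)<16)&(d>0)]
if len(q): print("pin",len(q),(q[:,:2].max(0)+q[:,:2].min(0))/2,np.median(q,0),np.percentile(q[:,2],[10,50,90]))
E
python3 w.py; ls pics
```

```text
2.925 [516.9 156.9 253.1] yaw 154.7 [0.21 0.32 0.13] [0.004 0.005 0.058] 85.61997710083979 [ 0.3   0.26 -0.76  1.83  0.2   1.13  0.6 ]
wrist knob_grip 0.9 [515.6 158.5 101.7]
scene1.png
top1.png
topcrop.png
w292.pngTraceback (most recent call last):
  File "w.py", line 9, in <module>
    print(len(q),cv2.minAreaRect(q[:,:2]),q[:,2].mean());w,V=np.linalg.eigh(np.cov(q[:,:2].T));print("bar",np.degrees(np.arctan2(V[1,1],V[0,1])))
                 ~~~~~~~~~~~~~~~^^^^^^^^^
cv2.error: OpenCV(4.12.0) /io/opencv/modules/imgproc/src/convhull.cpp:143: error: (-215:Assertion failed) total >= 0 && (depth == CV_32F || depth == CV_32S) in function 'convexHull'
```

```bash
sed -i 's/minAreaRect(q\[:,:2\])/minAreaRect(np.ascontiguousarray(q[:,:2]))/' w.py; python3 w.py
```

```text
3.075 [517.1 156.  253.1] yaw 154.6 [0.51 0.32 0.42] [-0.02   0.002  0.028] 85.48855576286455 [ 0.3   0.26 -0.76  1.83  0.2   1.13  0.6 ]
wrist knob_grip 0.67 [514.8 156.9 101.4]
1053 ((515.3399047851562, 160.39532470703125), (13.576786041259766, 53.06626892089844), 65.0291748046875) 109.26027
bar 154.90719328037207
pin 526 [461.9466451  176.09119854] [461.91907933 176.46352086  76.1403413 ] [74.27657121 76.1403413  77.1904393 ]
```

Request:
{"op": "arm_command", "data": {"rows": [[[-0.001,0.003,-0.04,0,1],[-0.001,0.003,-0.08,0,1],[-0.001,0.003,-0.11,0,1],[-0.001,0.003,-0.13,0,1],[-0.001,0.003,-0.145,0,1],[-0.001,0.003,-0.15,0,1],[-0.001,0.003,-0.15,0,1],[-0.001,0.003,-0.15,0,1]]]}}

```text
time_s: 4.22
tool_pos: [516.6, 161.6, 104.3]
tcp_rot: [0.001, 0.218, 0.976, 0.0]
force: [0.1, 0.7, -0.2]
grip_width: 85.3
finger_force: 0.0
```

```bash
python3 st.py
```

```text
4.225 [516.6 161.6 104.3] yaw 154.8 [ 0.12  0.66 -0.21] [0.048 0.065 0.073] 85.27198937370407 [ 0.2   0.46 -0.68  1.95  0.38  0.86  0.45]
```

Request:
{"op": "arm_command", "data": {"rows": [[[0,-0.002,-0.001,0,1],[0,-0.002,-0.001,0,0.2],[0,-0.002,-0.001,0,-0.3],[0,-0.002,-0.001,0,-0.7],[0,-0.002,-0.001,0,-0.8],[0,-0.002,-0.001,0,-0.8],[0,-0.002,-0.001,0,-0.8],[0,-0.002,-0.001,0,-0.8]]], "force": 45}}

```text
time_s: 5.22
tool_pos: [516.0, 159.6, 102.6]
tcp_rot: [0.0, 0.218, 0.976, 0.0]
force: [-0.0, 1.5, 1.6]
grip_width: 13.3
finger_force: 47.5
```

```bash
python3 st.py
```

```text
5.225 [516.  159.6 102.6] yaw 154.8 [-0.01  1.54  1.56] [ 0.105 -0.01  -0.024] 13.293452479445538 [ 0.2   0.46 -0.68  1.95  0.38  0.86  0.45]
```

Request:
{"op": "arm_command", "data": {"rows": [[[0,0,0,-3,-0.8],[0,0,0,-6,-0.8],[0,0,0,-9,-0.8],[0,0,0,-12,-0.8],[0,0,0,-15,-0.8],[0,0,0,-18,-0.8],[0,0,0,-20,-0.8],[0,0,0,-20,-0.8]]]}}

```text
time_s: 6.22
tool_pos: [516.1, 159.8, 102.6]
tcp_rot: [0.0, 0.385, 0.923, 0.001]
force: [0.7, 1.5, 2.7]
grip_width: 13.1
finger_force: 47.7
```

```bash
python3 st.py
```

```text
6.225 [516.1 159.8 102.6] yaw 134.7 [0.7  1.51 2.74] [ 0.292  0.04  -0.121] 13.065902869059373 [ 0.14  0.44 -0.61  1.95  0.33  0.84  0.14]
```

Request:
{"op": "arm_command", "data": {"rows": [[[0,0,0,-0.8,-0.8],[0,0,0,-1.5,-0.8]]]}}

```text
time_s: 6.48
tool_pos: [516.1, 159.8, 102.6]
tcp_rot: [0.0, 0.397, 0.918, 0.001]
force: [0.2, 2.4, 2.3]
grip_width: 13.1
finger_force: 47.8
```

```bash
python3 st.py
```

```text
6.475 [516.1 159.8 102.6] yaw 133.3 [0.17 2.35 2.32] [ 0.373 -0.02   0.209] 13.13508207980235 [ 0.14  0.44 -0.6   1.95  0.33  0.84  0.11]
```

Request:
{"op": "arm_command", "data": {"rows": [[[0,0,0,-0.8,-0.8],[0,0,0,-1.5,-0.8]]]}}

```text
time_s: 6.72
tool_pos: [516.1, 159.8, 102.6]
tcp_rot: [0.0, 0.409, 0.913, 0.001]
force: [0.8, 1.9, 2.6]
grip_width: 13.3
finger_force: 47.9
```

```bash
python3 st.py
```

```text
6.725 [516.1 159.8 102.6] yaw 131.7 [0.76 1.86 2.6 ] [ 0.476 -0.116  0.131] 13.254644096795278 [ 0.13  0.44 -0.6   1.95  0.32  0.84  0.09]
```

```bash
cat > tq.py <<'E'
from h import *
z=[];t6=[]
for i in range(4):
    if i: camera("top")
    s=sense(); z.append(s["ft_torque"][2]); t6.append(s["tau"][6])
q=s["tcp_rot"];print(s["time_s"],"yaw",(2*np.degrees(np.arctan2(q[2],q[1]))).round(2),"Tz",np.round(z,3),np.mean(z).round(3),"t6",np.round(t6,3),"xy",s["ft_torque"][:2].round(2),s["force"].round(1))
E
python3 tq.py
```

```text
6.875 yaw 131.74 Tz [ 0.131  0.017  0.002 -0.013] 0.034 t6 [-0.064 -0.05  -0.028 -0.001] xy [ 0.58 -0.13] [0.8 2.7 3.3]
```

Request:
{"op": "arm_command", "data": {"rows": [[[0,0,0,-0.8,-0.8],[0,0,0,-1.5,-0.8]]]}}

```text
time_s: 7.12
tool_pos: [516.1, 159.8, 102.6]
tcp_rot: [0.0, 0.421, 0.907, 0.001]
force: [1.3, 4.0, 3.4]
grip_width: 13.2
finger_force: 48.0
```

```bash
python3 tq.py
```

```text
7.275 yaw 130.24 Tz [0.119 0.07  0.041 0.033] 0.066 t6 [-0.071 -0.048 -0.028 -0.001] xy [ 0.74 -0.25] [1.4 4.1 4.4]
```

Request:
{"op": "arm_command", "data": {"rows": [[[0,0,0,-0.8,-0.8],[0,0,0,-1.5,-0.8]]]}}

```text
time_s: 7.52
tool_pos: [516.1, 159.7, 102.6]
tcp_rot: [0.0, 0.433, 0.902, 0.001]
force: [2.5, 3.9, 4.6]
grip_width: 13.0
finger_force: 48.1
```

```bash
python3 tq.py
```

```text
7.675 yaw 128.74 Tz [ 0.13   0.052 -0.046  0.015] 0.037 t6 [-0.07  -0.067 -0.044 -0.02 ] xy [ 0.93 -0.34] [1.3 5.2 4. ]
```

Joint 7's torque is a clean signal, with about 0.07 N m of drag. I'll continue in small steps.

```bash
sed -i 's/range(4)/range(2)/' tq.py
```

Request:
{"op": "arm_command", "data": {"rows": [[[0,0,0,-0.8,-0.8],[0,0,0,-1.5,-0.8]]]}}

```text
time_s: 7.92
tool_pos: [516.1, 159.8, 102.5]
tcp_rot: [0.0, 0.444, 0.896, 0.001]
force: [1.6, 4.5, 3.8]
grip_width: 13.3
finger_force: 48.1
```

```bash
python3 tq.py
```

```text
7.975 yaw 127.23 Tz [0.097 0.037] 0.067 t6 [-0.085 -0.063] xy [ 0.93 -0.31] [1.8 4.3 4.6]
```

Request:
{"op": "arm_command", "data": {"rows": [[[0,0,0,-0.8,-0.8],[0,0,0,-1.5,-0.8]]]}}

```text
time_s: 8.22
tool_pos: [516.1, 159.8, 102.5]
tcp_rot: [0.0, 0.456, 0.89, 0.001]
force: [1.5, 4.0, 4.3]
grip_width: 13.5
finger_force: 48.1
```

```bash
python3 tq.py
```

```text
8.275 yaw 125.73 Tz [0.095 0.08 ] 0.087 t6 [-0.068 -0.062] xy [ 0.95 -0.29] [2.5 4.8 4.2]
```

Request:
{"op": "arm_command", "data": {"rows": [[[0,0,0,-0.8,-0.8],[0,0,0,-1.5,-0.8]]]}}

```text
time_s: 8.52
tool_pos: [516.1, 159.8, 102.5]
tcp_rot: [0.0, 0.468, 0.884, 0.001]
force: [1.9, 4.5, 5.0]
grip_width: 13.5
finger_force: 48.1
```

```bash
python3 tq.py
```

```text
8.575 yaw 124.23 Tz [0.153 0.004] 0.079 t6 [-0.069 -0.06 ] xy [ 0.92 -0.35] [1.  5.8 4.7]
```

Request:
{"op": "arm_command", "data": {"rows": [[[0,0,0,-0.8,-0.8],[0,0,0,-1.5,-0.8]]]}}

```text
time_s: 8.82
tool_pos: [516.1, 159.8, 102.6]
tcp_rot: [0.0, 0.479, 0.878, 0.001]
force: [2.1, 4.7, 3.4]
grip_width: 13.2
finger_force: 48.1
```

```bash
python3 tq.py
```

```text
8.875 yaw 122.73 Tz [0.138 0.013] 0.075 t6 [-0.072 -0.051] xy [ 0.94 -0.33] [1.5 5.3 4.5]
```

Still plain drag at about 0.71 rad. Next four steps.

Request:
{"op": "arm_command", "data": {"rows": [[[0,0,0,-0.8,-0.8],[0,0,0,-1.5,-0.8]]]}}

```text
time_s: 9.12
tool_pos: [516.1, 159.8, 102.5]
tcp_rot: [0.0, 0.49, 0.871, 0.001]
force: [2.6, 4.8, 4.7]
grip_width: 13.2
finger_force: 48.1
```

```bash
python3 tq.py
```

```text
9.175 yaw 121.23 Tz [0.129 0.1  ] 0.114 t6 [-0.07  -0.069] xy [ 0.95 -0.3 ] [2.7 4.5 4.9]
```

Request:
{"op": "arm_command", "data": {"rows": [[[0,0,0,-0.8,-0.8],[0,0,0,-1.5,-0.8]]]}}

```text
time_s: 9.43
tool_pos: [516.1, 159.8, 102.5]
tcp_rot: [0.0, 0.502, 0.865, 0.001]
force: [1.7, 3.3, 4.3]
grip_width: 13.7
finger_force: 48.1
```

```bash
python3 tq.py
```

```text
9.475 yaw 119.73 Tz [ 0.165 -0.031] 0.067 t6 [-0.083 -0.085] xy [ 0.97 -0.36] [2.6 4.9 4.8]
```

Request:
{"op": "arm_command", "data": {"rows": [[[0,0,0,-0.8,-0.8],[0,0,0,-1.5,-0.8]]]}}

```text
time_s: 9.72
tool_pos: [516.1, 159.8, 102.5]
tcp_rot: [0.0, 0.513, 0.858, 0.001]
force: [2.1, 4.4, 4.9]
grip_width: 13.2
finger_force: 48.1
```

```bash
python3 tq.py
```

```text
9.775 yaw 118.22 Tz [0.082 0.062] 0.072 t6 [-0.063 -0.05 ] xy [ 0.92 -0.3 ] [1.4 3.9 4.2]
```

Request:
{"op": "arm_command", "data": {"rows": [[[0,0,0,-0.8,-0.8],[0,0,0,-1.5,-0.8]]]}}

```text
time_s: 10.02
tool_pos: [516.2, 159.8, 102.5]
tcp_rot: [0.0, 0.524, 0.852, 0.001]
force: [1.7, 4.1, 3.5]
grip_width: 13.3
finger_force: 48.1
```

```bash
python3 tq.py
```

```text
10.075 yaw 116.73 Tz [0.157 0.094] 0.126 t6 [-0.069 -0.069] xy [ 0.92 -0.29] [2.6 4.5 4.6]
```

Request:
{"op": "arm_command", "data": {"rows": [[[0,0,0,-0.8,-0.8],[0,0,0,-1.5,-0.8]]]}}

```text
time_s: 10.32
tool_pos: [516.2, 159.8, 102.5]
tcp_rot: [0.0, 0.535, 0.845, 0.001]
force: [2.0, 5.2, 3.6]
grip_width: 14.0
finger_force: 48.1
```

```bash
python3 tq.py
```

```text
10.375 yaw 115.23 Tz [0.148 0.062] 0.105 t6 [-0.072 -0.055] xy [ 0.92 -0.34] [2.3 5.3 4.3]
```

Request:
{"op": "arm_command", "data": {"rows": [[[0,0,0,-0.8,-0.8],[0,0,0,-1.5,-0.8]]]}}

```text
time_s: 10.62
tool_pos: [516.2, 159.8, 102.5]
tcp_rot: [0.0, 0.546, 0.838, 0.001]
force: [2.7, 4.3, 4.1]
grip_width: 13.3
finger_force: 48.1
```

```bash
python3 tq.py
```

```text
10.675 yaw 113.73 Tz [0.129 0.012] 0.071 t6 [-0.082 -0.062] xy [ 0.98 -0.34] [1.9 4.7 4.2]
```

Request:
{"op": "arm_command", "data": {"rows": [[[0,0,0,-0.8,-0.8],[0,0,0,-1.5,-0.8]]]}}

```text
time_s: 10.92
tool_pos: [516.2, 159.8, 102.6]
tcp_rot: [0.0, 0.557, 0.83, 0.001]
force: [2.4, 5.0, 4.9]
grip_width: 13.0
finger_force: 48.1
```

```bash
python3 tq.py
```

```text
10.975 yaw 112.23 Tz [0.162 0.11 ] 0.136 t6 [-0.069 -0.071] xy [ 0.93 -0.34] [1.9 4.8 4.5]
```

Request:
{"op": "arm_command", "data": {"rows": [[[0,0,0,-0.8,-0.8],[0,0,0,-1.5,-0.8]]]}}

```text
time_s: 11.22
tool_pos: [516.2, 159.8, 102.5]
tcp_rot: [0.0, 0.568, 0.823, 0.001]
force: [1.7, 5.2, 3.9]
grip_width: 13.3
finger_force: 48.1
```

```bash
python3 tq.py
```

```text
11.275 yaw 110.73 Tz [0.182 0.022] 0.102 t6 [-0.067 -0.056] xy [ 0.97 -0.4 ] [2.  4.6 3.9]
```

Request:
{"op": "arm_command", "data": {"rows": [[[0,0,0,-0.8,-0.8],[0,0,0,-1.5,-0.8]]]}}

```text
time_s: 11.52
tool_pos: [516.2, 159.8, 102.6]
tcp_rot: [0.0, 0.579, 0.815, 0.001]
force: [2.0, 4.6, 3.3]
grip_width: 13.1
finger_force: 48.0
```

```bash
python3 tq.py
```

```text
11.575 yaw 109.23 Tz [0.119 0.08 ] 0.099 t6 [-0.072 -0.055] xy [ 0.92 -0.39] [1.5 4.6 3.9]
```

Request:
{"op": "arm_command", "data": {"rows": [[[0,0,0,-0.8,-0.8],[0,0,0,-1.5,-0.8]]]}}

```text
time_s: 11.82
tool_pos: [516.2, 159.8, 102.5]
tcp_rot: [0.0, 0.59, 0.808, 0.001]
force: [2.1, 5.0, 4.3]
grip_width: 13.1
finger_force: 48.0
```

```bash
python3 tq.py
```

```text
11.875 yaw 107.72 Tz [0.161 0.073] 0.117 t6 [-0.069 -0.072] xy [ 1.02 -0.35] [1.8 4.8 4.7]
```

Request:
{"op": "arm_command", "data": {"rows": [[[0,0,0,-0.8,-0.8],[0,0,0,-1.5,-0.8]]]}}

```text
time_s: 12.12
tool_pos: [516.2, 159.8, 102.5]
tcp_rot: [0.0, 0.6, 0.8, 0.001]
force: [1.1, 4.6, 3.5]
grip_width: 13.1
finger_force: 48.1
```

```bash
python3 tq.py
```

```text
12.175 yaw 106.23 Tz [0.121 0.055] 0.088 t6 [-0.081 -0.059] xy [ 0.98 -0.42] [2.  4.8 3.9]
```

Request:
{"op": "arm_command", "data": {"rows": [[[0,0,0,-0.8,-0.8],[0,0,0,-1.5,-0.8]]]}}

```text
time_s: 12.42
tool_pos: [516.2, 159.9, 102.5]
tcp_rot: [0.0, 0.61, 0.792, 0.001]
force: [2.8, 5.3, 2.9]
grip_width: 13.5
finger_force: 48.0
```

```bash
python3 tq.py
```

```text
12.475 yaw 104.72 Tz [0.099 0.01 ] 0.054 t6 [-0.066 -0.051] xy [ 0.93 -0.36] [2.9 4.3 3.9]
```

Request:
{"op": "arm_command", "data": {"rows": [[[0,0,0,-0.8,-0.8],[0,0,0,-1.5,-0.8]]]}}

```text
time_s: 12.72
tool_pos: [516.3, 159.8, 102.6]
tcp_rot: [0.0, 0.621, 0.784, 0.001]
force: [2.7, 5.3, 3.1]
grip_width: 13.2
finger_force: 48.0
```

```bash
python3 tq.py
```

```text
12.775 yaw 103.22 Tz [0.159 0.039] 0.099 t6 [-0.072 -0.056] xy [ 0.97 -0.35] [2.6 5.5 3.3]
```

Request:
{"op": "arm_command", "data": {"rows": [[[0,0,0,-0.8,-0.8],[0,0,0,-1.5,-0.8]]]}}

```text
time_s: 13.02
tool_pos: [516.2, 159.9, 102.5]
tcp_rot: [0.0, 0.631, 0.776, 0.001]
force: [2.6, 4.8, 3.4]
grip_width: 13.6
finger_force: 48.0
```

```bash
python3 tq.py
```

```text
13.075 yaw 101.72 Tz [0.137 0.025] 0.081 t6 [-0.069 -0.073] xy [ 0.95 -0.4 ] [2.7 4.3 3.1]
```

Request:
{"op": "arm_command", "data": {"rows": [[[0,0,0,-0.8,-0.8],[0,0,0,-1.5,-0.8]]]}}

```text
time_s: 13.32
tool_pos: [516.3, 159.8, 102.5]
tcp_rot: [0.0, 0.641, 0.767, 0.001]
force: [2.4, 5.0, 3.4]
grip_width: 13.0
finger_force: 48.0
```

```bash
python3 tq.py
```

```text
13.375 yaw 100.22 Tz [0.152 0.057] 0.105 t6 [-0.078 -0.068] xy [ 0.96 -0.43] [2.7 4.2 3.6]
```

Request:
{"op": "arm_command", "data": {"rows": [[[0,0,0,-0.8,-0.8],[0,0,0,-1.5,-0.8]]]}}

```text
time_s: 13.62
tool_pos: [516.3, 159.8, 102.5]
tcp_rot: [0.0, 0.651, 0.759, 0.001]
force: [2.9, 5.6, 4.4]
grip_width: 13.3
finger_force: 48.0
```

```bash
python3 tq.py
```

```text
13.675 yaw 98.72 Tz [0.13  0.035] 0.083 t6 [-0.073 -0.063] xy [ 0.98 -0.41] [1.6 4.8 4.1]
```

Request:
{"op": "arm_command", "data": {"rows": [[[0,0,0,-0.8,-0.8],[0,0,0,-1.5,-0.8]]]}}

```text
time_s: 13.92
tool_pos: [516.3, 159.9, 102.5]
tcp_rot: [0.0, 0.661, 0.75, 0.001]
force: [3.4, 4.5, 3.6]
grip_width: 13.4
finger_force: 48.0
```

```bash
python3 tq.py
```

```text
13.975 yaw 97.22 Tz [0.112 0.036] 0.074 t6 [-0.064 -0.059] xy [ 1.   -0.37] [2.  5.7 2.9]
```

Request:
{"op": "arm_command", "data": {"rows": [[[0,0,0,-0.8,-0.8],[0,0,0,-1.5,-0.8]]]}}

```text
time_s: 14.22
tool_pos: [516.3, 159.9, 102.5]
tcp_rot: [0.0, 0.671, 0.742, 0.001]
force: [2.2, 5.4, 3.3]
grip_width: 13.4
finger_force: 48.0
```

```bash
python3 tq.py
```

```text
14.275 yaw 95.72 Tz [0.157 0.023] 0.09 t6 [-0.068 -0.071] xy [ 0.98 -0.42] [2.1 4.  3.2]
```

Request:
{"op": "arm_command", "data": {"rows": [[[0,0,0,-0.8,-0.8],[0,0,0,-1.5,-0.8]]]}}

```text
time_s: 14.52
tool_pos: [516.3, 159.8, 102.5]
tcp_rot: [0.0, 0.68, 0.733, 0.001]
force: [2.4, 4.3, 3.6]
grip_width: 13.2
finger_force: 48.0
```

```bash
python3 tq.py
```

```text
14.575 yaw 94.22 Tz [ 0.158 -0.021] 0.068 t6 [-0.071 -0.055] xy [ 0.95 -0.43] [1.7 4.9 3.8]
```

Request:
{"op": "arm_command", "data": {"rows": [[[0,0,0,-0.8,-0.8],[0,0,0,-1.5,-0.8]]]}}

```text
time_s: 14.82
tool_pos: [516.3, 159.9, 102.5]
tcp_rot: [0.0, 0.69, 0.724, 0.001]
force: [2.0, 6.1, 4.0]
grip_width: 13.5
finger_force: 48.0
```

```bash
python3 tq.py
```

```text
14.875 yaw 92.72 Tz [0.109 0.039] 0.074 t6 [-0.067 -0.07 ] xy [ 0.94 -0.43] [2.8 5.  3.5]
```

Request:
{"op": "arm_command", "data": {"rows": [[[0,0,0,-0.8,-0.8],[0,0,0,-1.5,-0.8]]]}}

```text
time_s: 15.12
tool_pos: [516.3, 159.9, 102.6]
tcp_rot: [0.0, 0.699, 0.715, 0.001]
force: [3.1, 5.7, 4.7]
grip_width: 13.4
finger_force: 48.0
```

```bash
python3 tq.py
```

```text
15.175 yaw 91.21 Tz [ 0.098 -0.024] 0.037 t6 [-0.049 -0.032] xy [ 0.98 -0.46] [2.2 3.3 2.7]
```

Request:
{"op": "arm_command", "data": {"rows": [[[0,0,0,-0.8,-0.8],[0,0,0,-1.5,-0.8]]]}}

```text
time_s: 15.42
tool_pos: [516.3, 159.9, 102.5]
tcp_rot: [0.0, 0.709, 0.705, 0.001]
force: [2.0, 5.7, 4.1]
grip_width: 13.6
finger_force: 48.0
```

```bash
python3 tq.py
```

```text
15.475 yaw 89.7 Tz [0.03  0.004] 0.017 t6 [-0.001  0.009] xy [ 0.92 -0.41] [2.4 5.3 2.9]
```

Request:
{"op": "arm_command", "data": {"rows": [[[0,0,0,-0.8,-0.8],[0,0,0,-1.5,-0.8]]]}}

```text
time_s: 15.72
tool_pos: [516.4, 159.9, 102.6]
tcp_rot: [0.0, 0.718, 0.696, 0.001]
force: [2.7, 5.4, 3.2]
grip_width: 13.4
finger_force: 48.0
```

```bash
python3 tq.py
```

```text
15.775 yaw 88.21 Tz [0.081 0.064] 0.072 t6 [-0.038 -0.054] xy [ 0.98 -0.41] [2.8 5.2 3.5]
```

Request:
{"op": "arm_command", "data": {"rows": [[[0,0,0,-0.8,-0.8],[0,0,0,-1.5,-0.8]]]}}

```text
time_s: 16.02
tool_pos: [516.4, 159.9, 102.5]
tcp_rot: [0.0, 0.726, 0.688, 0.001]
force: [2.7, 4.4, 3.6]
grip_width: 13.2
finger_force: 48.7
```

```bash
python3 tq.py
```

```text
16.075 yaw 86.88 Tz [0.615 0.576] 0.596 t6 [-0.548 -0.576] xy [ 0.89 -0.46] [2.1 4.7 4.2]
```

The torque dipped near yaw 90° and climbed to 0.6 N m by 86.9°, so the notch centre is near 88.3° (about 1.31 rad). I'll ease back, release and rise.

Request:
{"op": "arm_command", "data": {"rows": [[[0,0,0,0.8,-0.8],[0,0,0,1.5,-0.8],[0,0,0,1.5,-0.8]]]}}

```text
time_s: 16.45
tool_pos: [516.4, 159.9, 102.6]
tcp_rot: [0.0, 0.718, 0.696, 0.001]
force: [2.8, 5.0, 3.4]
grip_width: 13.4
finger_force: 47.9
```

```bash
python3 tq.py
```

```text
16.5 yaw 88.24 Tz [0.059 0.049] 0.054 t6 [-0.041 -0.046] xy [ 0.97 -0.46] [3.1 4.9 4. ]
```

Request:
{"op": "arm_command", "data": {"rows": [[[0,0,0,0,-0.5],[0,0,0,0,-0.2],[0,0,0,0,0.2],[0,0,0,0,0.6],[0,0,0,0,0.6],[0,0,0.02,0,0.6],[0,0,0.06,0,0.6],[0,0,0.11,0,0.6],[0,0,0.15,0,0.6],[0,0,0.15,0,0.6]]]}}

```text
time_s: 17.75
tool_pos: [518.3, 160.3, 256.6]
tcp_rot: [0.002, 0.718, 0.696, 0.004]
force: [0.4, -0.2, -1.1]
grip_width: 68.3
finger_force: 0.0
```

```bash
python3 w.py
```

```text
17.75 [518.3 160.3 256.6] yaw 88.3 [ 0.4  -0.17 -1.08] [0.011 0.018 0.02 ] 68.33513411985716 [ 0.06  0.21 -0.49  1.84  0.11  1.11 -0.5 ]
wrist knob_grip 0.96 [516.6 159.8  98.1]
wrist lock_pin_top 0.78 [460.4 174.3  78.2]
986 ((515.7146606445312, 160.65464782714844), (53.11406326293945, 13.262804985046387), 88.29438781738281) 109.3837
bar 88.36360691372772
pin 506 [463.13338059 175.89178603] [463.61164015 177.32431005  75.95531157] [56.34442345 75.95531157 77.18193953]
```

The pin head is at about (462.4, 175.3) and the bar has settled at 88.3°, in the notch. Next I shut the fingers and move above the pin.

Request:
{"op": "arm_command", "data": {"rows": [[[-0.03,0.008,0,0,-0.2],[-0.0535,0.0155,0,0,-0.6],[-0.0535,0.0155,-0.02,0,-1],[-0.0535,0.0155,-0.06,0,-1],[-0.0535,0.0155,-0.1,0,-1],[-0.0535,0.0155,-0.125,0,-1],[-0.0535,0.0155,-0.136,0,-1],[-0.0535,0.0155,-0.138,0,-1],[-0.0535,0.0155,-0.138,0,-1],[-0.0535,0.0155,-0.138,0,-1]]], "force": 40}}

```text
time_s: 19.15
tool_pos: [463.2, 175.1, 115.4]
tcp_rot: [0.001, 0.718, 0.696, 0.001]
force: [0.2, -0.1, -0.5]
grip_width: 0.1
finger_force: 0.0
```

```bash
cat > p.py <<'E'
from st import *
f=[]
for i in range(3): camera("top"); f.append(sense()["force"][2])
print("Fz",np.round(f,2))
E
python3 p.py; python3 - <<'E'
from h import *
im,d,c=shot("wrist","wpin.png")
pp("lock_pin_top","wrist",c)
E
```

```text
19.15 [463.2 175.1 115.4] yaw 88.3 [ 0.18 -0.07 -0.46] [-0.     0.023  0.027] 0.07868364791545536 [-0.    0.32 -0.49  2.06  0.21  0.81 -0.65]
Fz [0.4  0.16 0.07]
wrist lock_pin_top 0.63 [460.8 172.7  79.5]
```

View pics/wpin.png

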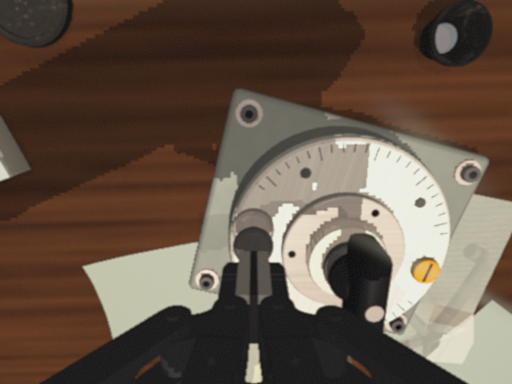

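The wrist view shows the shut fingers at (253,270) in line with the pin head at (253,238). I'll descend gently.

Request:
{"op": "arm_command", "data": {"rows": [[[0,0,-0.008,0,-1],[0,0,-0.014,0,-1],[0,0,-0.017,0,-1],[0,0,-0.017,0,-1]]]}}

```text
time_s: 19.9
tool_pos: [462.0, 174.7, 96.9]
tcp_rot: [-0.0, 0.718, 0.696, -0.0]
force: [0.3, 1.0, -0.5]
grip_width: 0.0
finger_force: 0.0
```

Request:
{"op": "arm_command", "data": {"rows": [[[0,0,-0.001,0,-1],[0,0,-0.002,0,-1],[0,0,-0.002,0,-1]]]}}

```text
time_s: 20.27
tool_pos: [462.4, 174.9, 95.5]
tcp_rot: [0.0, 0.718, 0.696, 0.0]
force: [-1.0, -0.1, 3.4]
grip_width: -0.0
finger_force: 1.3
```

Request:
{"op": "arm_command", "data": {"rows": [[[0,0,-0.001,0,-1],[0,0,-0.002,0,-1],[0,0,-0.002,0,-1]]]}}

```text
time_s: 20.65
tool_pos: [462.4, 174.9, 93.3]
tcp_rot: [0.0, 0.718, 0.696, 0.0]
force: [0.4, 1.2, 2.9]
grip_width: 0.2
finger_force: 1.3
```

Request:
{"op": "arm_command", "data": {"rows": [[[0,0,-0.001,0,-1],[0,0,-0.002,0,-1],[0,0,-0.002,0,-1]]]}}

```text
time_s: 21.02
tool_pos: [462.3, 174.9, 91.2]
tcp_rot: [-0.0, 0.718, 0.696, 0.0]
force: [-0.4, 0.1, 2.1]
grip_width: 0.2
finger_force: 1.1
```

Request:
{"op": "arm_command", "data": {"rows": [[[0,0,-0.001,0,-1],[0,0,-0.002,0,-1],[0,0,-0.002,0,-1]]]}}

```text
time_s: 21.4
tool_pos: [462.3, 174.8, 89.2]
tcp_rot: [-0.0, 0.718, 0.696, 0.0]
force: [1.0, 0.8, 2.7]
grip_width: -0.2
finger_force: 1.1
```

Request:
{"op": "arm_command", "data": {"rows": [[[0,0,-0.001,0,-1],[0,0,-0.0015,0,-1],[0,0,-0.0015,0,-1]]]}}

```text
time_s: 21.78
tool_pos: [462.3, 174.8, 87.7]
tcp_rot: [-0.0, 0.718, 0.696, 0.0]
force: [0.2, 0.5, 1.9]
grip_width: 0.0
finger_force: 1.2
```

It's past the ring. Now finer steps until it bottoms.

Request:
{"op": "arm_command", "data": {"rows": [[[0,0,-0.0005,0,-1],[0,0,-0.001,0,-1],[0,0,-0.001,0,-1]]]}}

```text
time_s: 22.15
tool_pos: [462.3, 174.8, 86.8]
tcp_rot: [0.0, 0.718, 0.696, 0.0]
force: [-0.5, 1.0, 2.1]
grip_width: -0.2
finger_force: 1.3
```

Request:
{"op": "arm_command", "data": {"rows": [[[0,0,-0.0005,0,-1],[0,0,-0.001,0,-1],[0,0,-0.001,0,-1]]]}}

```text
time_s: 22.52
tool_pos: [462.3, 174.8, 85.8]
tcp_rot: [0.0, 0.718, 0.696, 0.0]
force: [1.4, 1.6, 2.5]
grip_width: 0.1
finger_force: 1.3
```

Request:
{"op": "arm_command", "data": {"rows": [[[0,0,-0.0003,0,-1],[0,0,-0.0005,0,-1],[0,0,-0.0005,0,-1]]]}}

```text
time_s: 22.9
tool_pos: [462.3, 174.8, 85.4]
tcp_rot: [0.0, 0.718, 0.696, 0.0]
force: [0.5, 0.7, 4.0]
grip_width: 0.1
finger_force: 1.7
```

Request:
{"op": "arm_command", "data": {"rows": [[[0,0,-0.0003,0,-1],[0,0,-0.0005,0,-1],[0,0,-0.0005,0,-1]]]}}

```text
time_s: 23.28
tool_pos: [462.4, 174.9, 85.3]
tcp_rot: [0.0, 0.718, 0.696, 0.0]
force: [-1.1, 0.9, 6.1]
grip_width: 0.3
finger_force: 3.3
```

```bash
python3 p.py
```

```text
23.275 [462.4 174.9  85.3] yaw 88.3 [-1.13  0.86  6.09] [ 0.137  0.117 -0.031] 0.3254285226852293 [-0.02  0.37 -0.48  2.07  0.24  0.75 -0.68]
Fz [6.7  7.04 7.77]
```

The pin stopped at 85.3 while the force rose to 7.8 N, so it is home. I'll lift and verify.

Request:
{"op": "arm_command", "data": {"rows": [[[0,0,0.005,0,-1],[0,0,0.03,0,-1],[0,0,0.08,0,-1],[0,0,0.13,0,-0.5],[0,-0.03,0.16,0,0],[0,-0.06,0.17,0,0],[0,-0.06,0.17,0,0],[0,-0.06,0.17,0,0]]]}}

```text
time_s: 24.42
tool_pos: [461.3, 114.9, 253.9]
tcp_rot: [-0.001, 0.718, 0.696, -0.001]
force: [-1.0, 0.1, -0.8]
grip_width: 42.6
finger_force: 0.0
```

```bash
python3 w.py; python3 - <<'E'
from h import *
im,d,c=shot("top"); pp("lock_pin_top","top",c)
E
```

```text
24.425 [461.3 114.9 253.9] yaw 88.3 [-0.99  0.05 -0.81] [ 0.068  0.003 -0.018] 42.60191208365598 [ 0.14  0.08 -0.49  1.98  0.04  1.09 -0.39]
wrist knob_grip 0.57 [515.2 159.6 100.7]
wrist knob_grip 0.19 [416.9  28.2   1.1]
wrist lock_pin_top 0.72 [461.8 171.9  66.3]
1274 ((515.9566040039062, 160.3007049560547), (52.69328308105469, 14.423364639282227), 88.47936248779297) 109.00105
bar 88.31614688533828
pin 481 [462.60158471 175.86504555] [462.33868523 176.33716266  64.02649761] [62.35722255 64.02649761 65.21158215]
```

```bash
python3 -c "
from workcell import *
print(job_done())"
```

```text
the job is handed in; nothing more can be done
None
```

I turned the knob clockwise until the detent dropped in (at about 1.31 rad), pushed the lock pin fully home (12 mm, about 8 N) and let go; the job is handed in, but no verdict came back.

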